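Clear the rolling pin off the clay extruder and undo its cap

ROBOT

A 6-joint arm with a two-finger parallel gripper is mounted at the origin on the work surface. World frame = base frame: x ahead of the robot, y to its left, z up, the work surface at z = 0. Lengths are in mm, angles in degrees, forces in N, time in s.
With the tool pointing down it reaches from about 350 to 850 mm from the base axis. Payload 8.1 kg.
Tool frame: the origin (TCP) lies midway between the tips of the shut fingers; the grasp point (between the pads) lies 19 mm behind it; z points along the fingers, y is the line along which they close (so a half turn about z gives the same grasp; the last joint's range is limited). The gripper opens to 85 mm and grips with 20 to 120 N. Pads are 22 mm wide; open, the fingers measure 114 mm over their backs; the gripper's body (76 mm by 85 mm) begins 54 mm behind the grasp point. The pads swing forward as they close: fully open they stand 13 mm farther back than shut.
Start: joints at [-69.752, 7.471, 85.268, -0, 87.261, -4.893], TCP at [254.932, -543.153, 231.292] pointing down, gripper open.
Joint ranges: [-169.43, 169.43], [-51.17, 129.36], [1.28, 143.12], [-76.62, 256.62], [0, 156.53], [-152.29, 152.29]. Speed limits (degrees/s): [136.94, 136.94, 159.86, 180, 180, 180].

INTERFACE

Orientations are given as [roll, pitch, yaw] about the fixed x, y, z axes, in that order (R = Rz(yaw) Ry(pitch) Rx(roll)).
In Python, from bench import r gives the robot as it stands.
- The arm moves only by the tool step_arm, never from a script. Its arguments are lists of equal length, an entry for each row: "delta_pos": the shift along the world's x, y, z in units of 200 mm (1.0 is 200 mm), a list of three; "spin": the turn about the world's z in units of 180 degrees (1.0 is 180 degrees). In form: {"delta_pos": [[dx, dy, dz], ...], "spin": [spin, ...]}. A call has 1 to 8 rows; each row shifts and turns the commanded pose from where the row before left it; what a row does not reach is not made up. A row lasts 1/8 s, in which the tool goes at most 62.5 mm and 10.7 degrees, less where a joint would pass 70% of its speed; a pose out of reach is approached as far as the arm can. A call with a number of a shift or a turn outside -1 to 1 is refused whole. A call with a gripper value outside its range is refused whole. "gripper" is the opening, from -1 (shut) to 1 (fully open), set as the call begins (left out, the last holds). The fingers move at their own pace and stop on an object; "squeeze" is the grip in N (left out, the last holds). Time passes only in rows, so rows that do not move let the fingers close. It gives the time, the measured TCP pose, the force, the opening and the grip force at its end, in the units of the state.
- r.sense(): the state, without advancing time (a new reading comes with each control period).
- r.snapshot(name): name is "side" or "top"; returns a dict with "pixels" (420x560x3 uint8, blue, green, red), "fx", "fy", "cx", "cy" (pixels), "camera_from_world" (4x4, takes a point from world to camera coordinates). Camera axes: x right, y up, looking along -z (the intrinsics and any distortion apply to the point x, -y, -z); pixel columns grow to the right and rows downward; lengths in mm; the calibration is good to about 2 mm. A picture is of the moment at which its call begins. There is no depth.
- r.hand_in(): hands the job in; it is judged then, once.
The state is a dict: "time": time; "joint_pos": joint angles; "qd": joint speeds; "joint_efforts": joint torques, N m; "tool_pos": TCP position; "tcp_rot": TCP orientation; "ft_force": force on the tool from outside, world axes, zero at the start; "wrist_torque": the same for the moment, N m; "finger_gap": finger opening in mm; "grip_force": force on a finger pad.
Only numpy, scipy, OpenCV 4.12 (cv2) and the standard library are available. Lean on these libraries where they do the work, as an engineer would, in place of code of your own. Each camera call takes 0.05 s, during which the arm holds its last target. There are 200 camera calls.

TASK

Someone has left the rolling pin lying across the clay extruder, in front of its filling cap. Lift the pin off and lay it in the empty wooden cradle on the bench, both its handles in the two saddles; then undo the extruder's cap by turning its wing bar anticlockwise, seen from outside looking onto the cap, all the way to its stop. Leave the other things on the bench where they are.

Things in the scene. Friction and masses are not known exactly. Their poses are not given: they have to be found in the camera images.
- pin_center (a point): Wooden rolling pin, lying level: round body 44 mm across and 120 mm long, a round handle 20 mm across and 40 mm long at each end, 200 mm overall, 0.1 to 0.25 kg. The point is its centre; y is its long axis (either end may lead; it may have rolled about it). It starts on the extruder, 242 mm above the bench, 14 mm clear of the wing bar, and lifts straight out.
- extruder: Clay extruder, fixed to the bench: aluminium barrel leaning 35 degrees from vertical, its capped upper end towards the robot, on a 210 x 200 mm plate (origin: under the stand, z up, -x the cap's side). Two posts 12 mm thick, 82 mm either side of the middle, end in shallow open saddles that carry the pin's handles at the start.
- cradle_mid (a point): Low wooden cradle fixed to the bench: 80 x 190 mm board, 14 mm thick, with two 14 mm thick posts 82 mm either side of its middle, each with a shallow V saddle 35 mm wide at its mouth, open upwards. The point is where the pin's centre lies when both handles rest in the saddles, 60 mm above the bench; z is up, y is the line of the pin.
- wing (a point): Flat-sided steel wing bar, 90 mm long (y), 22 mm thick (x), 38 mm high (z), across the round 100 mm steel cap of the extruder. The point is on the cap's axis, 12 mm below the bar's outer face, 26 mm above the cap's face; z is the axis, pointing up and out of the barrel; it turns with the bar. The pin's posts end about 60 mm farther out along z, 82 mm to either side.
- cap (a joint): Turn of the cap on the extruder, rad: grows anticlockwise seen from outside, looking down onto the cap; 0 fully done up, 1.3 is the open stop; starts somewhere from 0 to 0.35. It is captive (does not rise), takes about 0.15 N m to turn and stays where it is left.
- pin: The rolling pin of pin_center; its origin and axes are the same as that point's.
- jar_mid (a point): Bystander: amber glass glaze jar with white cap, 68 mm in diameter, 100 mm high; centre.
- bowl_mid (a point): Bystander: terracotta bowl, 120 mm in diameter, 50 mm high; centre.
- mug_mid (a point): Bystander: white mug, 76 mm in diameter, 90 mm high; centre.
- cutter_mid (a point): Bystander: round steel cutter ring, 60 mm in diameter, 30 mm high; centre.
- slat_mid (a point): Bystander: flat wooden thickness slat, 180 x 30 x 8 mm, on the bench; centre.
- spatula_grip (a point): Bystander: wooden-handled spatula 190 mm long, lying on the bench; a point on its handle.
There are look-alikes about, which are no part of the job. What is meant by the pin is not blue, red or turquoise, and is the larger of those in its own colour.

How it is judged:
By the outcome, as a careful person would: the job done as asked, in the order asked, and still so for the second after the job is handed in, with the robot touching nothing.
It also fails if it takes over 58 s, if anything falls off the work surface, if the arm or the gripper's body presses on something with over 40 N, if the wrist force passes 120 N, or if a joint passes its speed limit or range.

## Working session

There is one attempt and no reset: what is moved stays moved. The work goes in short steps, Python scripts to look and compute and a tool call to move; the robot and the scene stay as the last step left them, time stands still between calls to the robot, and variables do not carry over. Pictures are saved under pics/ and viewed, at most 10 in all, crops included, and the job is handed in when it is done.

Besides the shell and the picture viewer there is one more tool, called after ">>>" by a JSON object that holds its "method" and its "body", one argument or row to a line. step_arm: Moves the arm, as the interface text tells. Shifts and turns lie within -1 to 1; 1 stands for 200 mm of shift or 180 degrees of turn. Its arguments: {"type":"object","properties":{"delta_pos":{"type":"array","items":{"type":"array","items":{"type":"number","minimum":-1,"maximum":1}}},"spin":{"type":"array","items":{"type":"number","minimum":-1,"maximum":1}},"gripper":{"type":"number"},"squeeze":{"type":"number"}},"required":["delta_pos","spin"]}

```bash
mkdir -p pics; cat > h.py <<'E'
from bench import r
import numpy as np, cv2
def snap(n,f):
    s=r.snapshot(n); cv2.imwrite('pics/'+f,s['pixels']); np.savez(''+n+'.npz',**{k:np.array(v) for k,v in s.items()}); return s
def ray(s,u,v):
    M=np.array(s['camera_from_world']); R=M[:3,:3]; c=-R.T@M[:3,3]
    d=R.T@np.array([(u-s['cx'])/s['fx'],-(v-s['cy'])/s['fy'],-1]); return c,d
def atz(s,u,v,z):
    c,d=ray(s,u,v); return c+d*(z-c[2])/d[2]
def proj(s,p):
    M=np.array(s['camera_from_world']); q=M[:3,:3]@np.array(p)+M[:3,3]
    return np.array([s['cx']+s['fx']*q[0]/-q[2], s['cy']+s['fy']*-q[1]/-q[2]])
E
python3 - <<'E'
from h import *
for n in('top','side'):
    s=snap(n,n+'0.png'); print(n,[k for k in s],s['fx'],s['cx'],s['cy'],ray(s,280,210))
print(r.sense())
E
```

```text
top ['pixels', 'fx', 'fy', 'cx', 'cy', 'camera_from_world'] 515.9898371121545 278.60662973443885 196.9562366843483 (array([ 357.31431199,  -52.34437616, 1679.18312742]), array([ 0.0737632 , -0.0068354 , -0.99757636]))
side ['pixels', 'fx', 'fy', 'cx', 'cy', 'camera_from_world'] 438.8550731074387 276.96704425949434 206.04702092747982 (array([ 267.63496413,  873.01780318, 1101.56376687]), array([ 0.14767586, -0.69566393, -0.70311623]))
{'time': 0.1, 'joint_pos': array([-6.97518509e+01,  7.51123425e+00,  8.53239012e+01, -1.47084151e-04,
        8.72614806e+01, -4.89207222e+00]), 'qd': array([ 0.03918238, -0.10053525, -0.18058977,  0.00497817, -0.08917998,
        0.01499356]), 'joint_efforts': array([ 2.89569194e-03, -5.70952427e+01, -5.01941013e+01, -3.25351675e-05,
        8.11773527e-03, -1.00432956e-04]), 'tool_pos': array([ 254.7560218 , -542.6780313 ,  230.33634919]), 'tcp_rot': array([-1.79903723e+02, -8.09295218e-03,  2.51402217e+01]), 'ft_force': array([-0.5062172 ,  0.1401113 , -0.20713844]), 'wrist_torque': array([ 0.03347302, -0.01865749, -0.00292615]), 'grip_force': 0.0, 'finger_gap': 85.37129597575908}
```

View pics/top0.png

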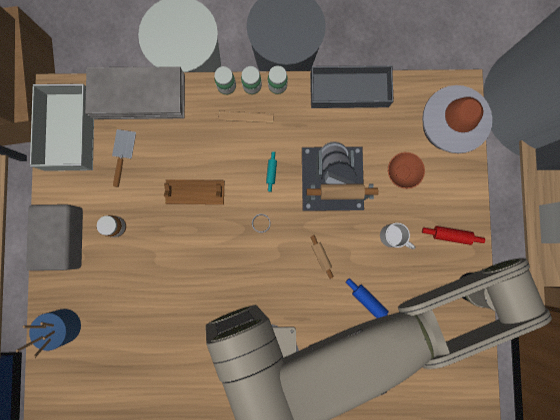

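View pics/side0.png

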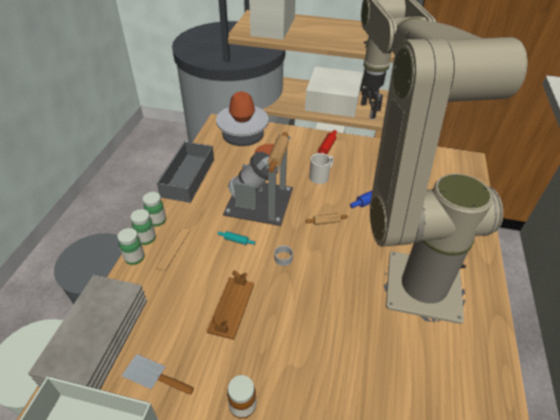

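The top view shows the pin on the extruder (about 308–378, 191) and the empty cradle at (195,192). A look-alike pin lies at (322,256). I'll zoom in on the pin and the cradle.

```bash
python3 - <<'E'
import cv2,numpy as np
t=cv2.imread('pics/top0.png');s=cv2.imread('pics/side0.png')
a=cv2.resize(t[135:220,295:390],(380,340),interpolation=cv2.INTER_CUBIC)
b=cv2.resize(t[172:212,157:232],(380,203),interpolation=cv2.INTER_CUBIC)
c=cv2.resize(s[125:225,220:320],(400,400),interpolation=cv2.INTER_CUBIC)
d=cv2.resize(s[265:345,200:265],(158,195),interpolation=cv2.INTER_CUBIC)
o=np.zeros((600,800,3),np.uint8);o[:340,:380]=a;o[350:553,:380]=b;o[:400,400:800]=c;o[403:598,400:558]=d
cv2.imwrite('pics/z1.png',o)
E
```

```text
(no output)
```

View pics/z1.png

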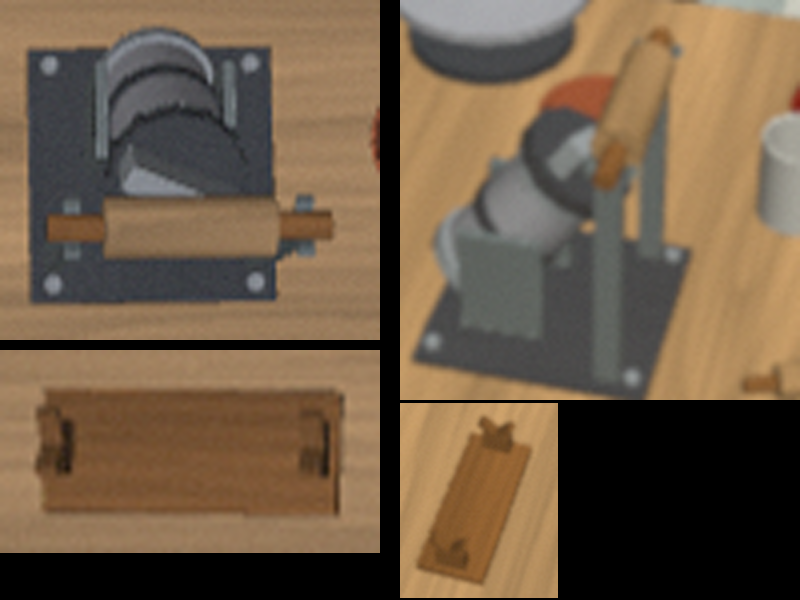

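```bash
python3 - <<'E'
from h import *
s={k:(v if v.ndim else float(v)) for k,v in np.load('top.npz').items()}
S={k:(v if v.ndim else float(v)) for k,v in np.load('side.npz').items()}
np.set_printoptions(precision=1,suppress=True)
A=lambda x,y:(295+x/4,135+y/4); B=lambda x,y:(157+x/5.067,172+(y-350)/5.067)
for p in [(47,227),(333,224),(105,228),(280,228)]: print('pin',atz(s,*A(*p),242))
for p in [(42,390),(342,394),(42,514),(337,515)]: print('board',atz(s,*B(*p),14))
for p in [(28,50),(271,46),(30,303),(275,298)]: print('plate',atz(s,*A(*p),10))
# wing bar visible outline in top: ridge corners, approx height
for p in [(130,147),(122,185),(137,166),(197,188)]: print('wing',atz(s,*A(*p),205))
C=lambda x,y:(220+(x-400)/4,125+y/4)
for p in [(663,35),(608,180)]: print('side pin',atz(S,*C(*p),242))
E
```

```text
pin [ 513.9 -137.8  242. ]
pin [ 513.5 -338.4  242. ]
pin [ 512.7 -178.4  242. ]
pin [ 511.2 -301.1  242. ]
board [583.2 307.9  14. ]
board [578.3 115.5  14. ]
board [503.4 307.2  14. ]
board [500.4 118.9  14. ]
plate [ 685.5 -138.7   10. ]
plate [ 686.4 -338.3   10. ]
plate [ 477.4 -136.7   10. ]
plate [ 478.9 -335.5   10. ]
wing [ 575.2 -201.   205. ]
wing [ 547.7 -194.6  205. ]
wing [ 561.4 -205.7  205. ]
wing [ 544.8 -248.6  205. ]
side pin [ 512.1 -339.9  242. ]
side pin [ 511.4 -141.6  242. ]
```

>>> {"method": "step_arm", "body": {
  "delta_pos": [
    [0,0,0.2],
    [0.18,0.21,0.1],
    [0.18,0.21,0.1],
    [0.18,0.21,0.05],
    [0.18,0.21,0.05],
    [0.18,0.21,0],
    [0.18,0.21,0],
    [0.18,0.21,0]
  ],
  "spin": [0.045,0.045,0.045,0.045,0.045,0.045,0.045,0.045],
  "gripper": 0.6
}}

```text
time: 1.1
tool_pos: [507.7, -247.5, 330.9]
tcp_rot: [-180.0, -0.0, 90.2]
ft_force: [0.5, 0.2, 0.1]
finger_gap: 68.0
grip_force: 0.0
```

>>> {"method": "step_arm", "body": {
  "delta_pos": [
    [0.0275,0.02,0],
    [0,0,0],
    [0,0,0]
  ],
  "spin": [0,0,0]
}}

```text
time: 1.48
tool_pos: [511.7, -246.2, 331.1]
tcp_rot: [-180.0, 0.0, 89.8]
ft_force: [-0.8, 0.7, 0.8]
finger_gap: 68.8
grip_force: 0.0
```

>>> {"method": "step_arm", "body": {
  "delta_pos": [
    [0,0,-0.15],
    [0,0,-0.15],
    [0,0,-0.1],
    [0,0,-0.07],
    [0,0,-0.035],
    [0,0,0]
  ],
  "spin": [0,0,0,0,0,0]
}}

```text
time: 2.22
tool_pos: [512.4, -245.3, 230.4]
tcp_rot: [180.0, 0.0, 89.9]
ft_force: [0.4, 0.1, 0.2]
finger_gap: 68.7
grip_force: 0.0
```

```bash
python3 - <<'E'
from h import *
t=snap('top','t2.png')['pixels'];s=snap('side','s2.png')['pixels']
o=np.hstack([cv2.resize(t[135:235,290:390],(400,400)),cv2.resize(s[100:200,230:330],(400,400))])
cv2.imwrite('pics/z2.png',o)
E
```

```text
(no output)
```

View pics/z2.png

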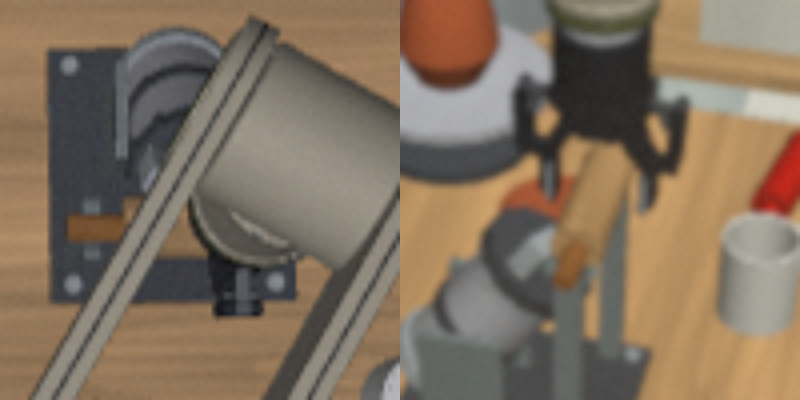

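The side view shows the fingers at crop x≈548 and 648, straddling the pin body at about 600. Next I close and lift.

>>> {"method": "step_arm", "body": {
  "delta_pos": [
    [0,0,0],
    [0,0,0],
    [0,0,0],
    [0,0,0],
    [0,0,0]
  ],
  "spin": [0,0,0,0,0],
  "gripper": -1,
  "squeeze": 45
}}

```text
time: 2.95
tool_pos: [514.0, -245.4, 231.8]
tcp_rot: [179.8, 0.1, 90.0]
ft_force: [5.9, -0.5, 1.3]
finger_gap: 42.7
grip_force: 46.9
```

>>> {"method": "step_arm", "body": {
  "delta_pos": [
    [0,0,0.05],
    [0,0,0.1],
    [0,0,0.15],
    [0,0,0.15],
    [0,0,0.05],
    [0,0,0]
  ],
  "spin": [0,0,0,0,0,0]
}}

```text
time: 3.7
tool_pos: [512.7, -245.4, 331.2]
tcp_rot: [179.9, 0.1, 89.9]
ft_force: [-0.5, 0.3, -1.0]
finger_gap: 42.7
grip_force: 46.5
```

>>> {"method": "step_arm", "body": {
  "delta_pos": [
    [0.02,0.2,0],
    [0.02,0.28,0],
    [0.02,0.29,0],
    [0.02,0.29,0],
    [0.02,0.29,0],
    [0.02,0.29,-0.1],
    [0.015,0.29,-0.2],
    [0.01,0.22,-0.2]
  ],
  "spin": [0,0,0,0,0,0,0,-0.0065]
}}

```text
time: 4.7
tool_pos: [540.3, 180.2, 232.6]
tcp_rot: [-179.9, 0.0, 88.8]
ft_force: [1.3, 0.1, -2.6]
finger_gap: 42.7
grip_force: 46.5
```

>>> {"method": "step_arm", "body": {
  "delta_pos": [
    [0,0.1,-0.2],
    [0,0.007,-0.2],
    [0,0,-0.16],
    [0,0,0],
    [0,0,0]
  ],
  "spin": [0,0,0,0,0]
}}

```text
time: 5.32
tool_pos: [541.3, 199.6, 123.5]
tcp_rot: [180.0, -0.0, 88.8]
ft_force: [1.0, 0.1, -0.9]
finger_gap: 42.3
grip_force: 46.4
```

```bash
python3 - <<'E'
from h import *
print(r.sense()['tool_pos'])
t=snap('top','t3.png')['pixels'];s=snap('side','s3.png')['pixels']
o=np.hstack([cv2.resize(t[150:250,140:240],(400,400),interpolation=2),cv2.resize(s[240:360,180:300],(400,400),interpolation=2)])
o=np.vstack([o,np.zeros((200,800,3),np.uint8)])
o[400:,:300]=cv2.resize(t[135:215,290:410],(300,200),interpolation=2);o[400:,400:700]=cv2.resize(s[130:210,200:320],(300,200),interpolation=2)
cv2.imwrite('pics/z3.png',o)
E
```

```text
[541.28854931 199.57991682 123.49580772]
```

View pics/z3.png

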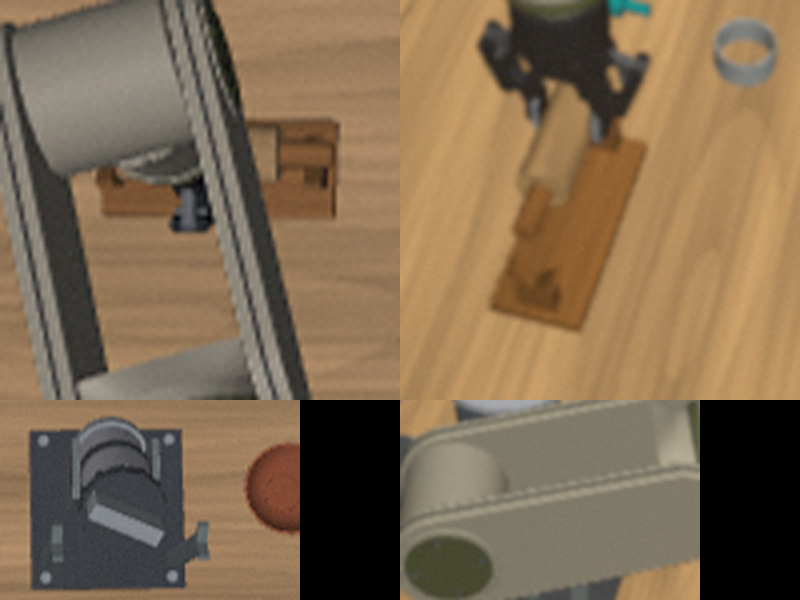

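```bash
python3 - <<'E'
from h import *
L=lambda n:{k:(v if v.ndim else float(v)) for k,v in np.load(n+'.npz').items()}
s=L('top');S=L('side')
np.set_printoptions(precision=1,suppress=True)
C=lambda x,y:(180+(x-400)/3.333,240+y/3.333)
print('V',atz(S,*C(541,283),46), 'posttips',atz(S,*C(514,266),58),atz(S,*C(558,276),58))
print('side handle end',atz(S,*C(525,228),134), 'body end', atz(S,*C(538,190),134))
for p in [(250,128),(0,0)]: pass
D=lambda x,y:(140+x/4,150+y/4)
print('handle right end mid',atz(s,*D(335,154),134),'body right edge',atz(s,*D(279,154),134))
for p in [(338,120),(336,217),(98,217)]: print('board',atz(s,*D(*p),14))
# expected V pixel
for y in (130,294):
  print(y,(proj(S,[541.5,y,46])-[180,240])*3.333+[400,0])
print((proj(S,[541.5,305,134])-[180,240])*3.333+[400,0])
# cap: wing outer face corners (crop 2.5 scale)
E2=lambda x,y:(290+x/2.5,135+(y-400)/2.5)
for p in [(91,505),(100,490),(165,530),(158,546)]: print('wing',atz(s,*E2(*p),213))
E
```

```text
V [540.8 295.5  46. ] posttips [563.7 292.6  58. ] [526.5 292.8  58. ]
side handle end [544.9 301.7 134. ] body end [546.2 266.6 134. ]
handle right end mid [538.6 105.7 134. ] body right edge [539.2 147.9 134. ]
board [580.5 115.5  14. ]
board [501.4 117.3  14. ]
board [503.8 309.8  14. ]
130 [599.5 121.5]
294 [540.8 281.2]
[527.8 232.6]
wing [ 558.9 -196.7  213. ]
wing [ 576.1 -207.4  213. ]
wing [ 529.  -280.8  213. ]
wing [ 510.7 -272.3  213. ]
```

>>> {"method": "step_arm", "body": {
  "delta_pos": [
    [0.005,0.035,-0.1],
    [0,0,-0.12],
    [0,0,-0.08],
    [0,0,-0.04],
    [0,0,-0.015],
    [0,0,-0.01],
    [0,0,0]
  ],
  "spin": [0,0,0,0,0,0,0]
}}

```text
time: 6.3
tool_pos: [542.9, 206.8, 50.7]
tcp_rot: [179.9, -0.0, 88.8]
ft_force: [1.6, -0.5, -0.8]
finger_gap: 42.3
grip_force: 46.7
```

>>> {"method": "step_arm", "body": {
  "delta_pos": [
    [0,0,-0.007],
    [0,0,0],
    [0,0,0]
  ],
  "spin": [0,0,0]
}}

```text
time: 6.68
tool_pos: [543.6, 206.9, 49.9]
tcp_rot: [179.8, -0.0, 88.8]
ft_force: [2.8, -0.1, 6.1]
finger_gap: 42.4
grip_force: 47.2
```

Contact is felt (6 N upward), so the pin is seated. I'll release and rise.

>>> {"method": "step_arm", "body": {
  "delta_pos": [
    [0,0,0],
    [0,0,0],
    [0,0,0],
    [0,0,0]
  ],
  "spin": [0,0,0,0],
  "gripper": 0.6
}}

```text
time: 7.18
tool_pos: [541.8, 206.6, 48.1]
tcp_rot: [-180.0, 0.0, 88.8]
ft_force: [-0.8, -0.3, 0.1]
finger_gap: 68.7
grip_force: 0.0
```

>>> {"method": "step_arm", "body": {
  "delta_pos": [
    [0,0,0.1],
    [0,0,0.2],
    [0,0,0.3],
    [0,0,0.3],
    [0,0,0.3],
    [-0.1,-0.2,0.2],
    [-0.25,-0.1,0],
    [-0.25,-0.1,0]
  ],
  "spin": [0,0,0,0,0,0,0,0]
}}

```text
time: 8.18
tool_pos: [421.1, 125.9, 330.8]
tcp_rot: [179.8, -0.0, 88.7]
ft_force: [-0.6, -0.3, 0.9]
finger_gap: 68.6
grip_force: 0.0
```

```bash
python3 - <<'E'
from h import *
print(r.sense()['tool_pos'])
t=snap('top','t4.png')['pixels'];s=snap('side','s4.png')['pixels']
o=np.zeros((600,800,3),np.uint8)
o[:400,:400]=cv2.resize(t[130:220,295:385],(400,400),interpolation=2);o[:400,400:]=cv2.resize(s[130:220,215:305],(400,400),interpolation=2)
o[400:,:300]=cv2.resize(t[150:230,140:260],(300,200),interpolation=2);o[400:,400:600]=cv2.resize(s[260:350,190:280],(200,200),interpolation=2)
cv2.imwrite('pics/z4.png',o)
E
```

```text
[421.05463153 125.92835563 330.80352606]
```

View pics/z4.png

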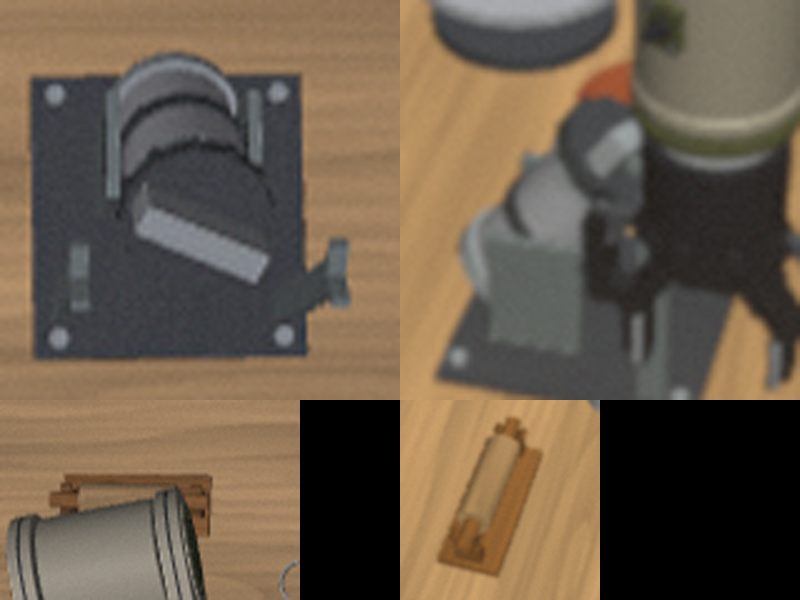

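```bash
cat > w.py <<'E'
from h import *
from scipy.optimize import least_squares
c,s_=np.cos(np.radians(35)),np.sin(np.radians(35))
ex=np.array([c,0,s_]);ey=np.array([0,1.,0]);a=np.array([-s_,0,c])
def wp(W,t,x,y,z): # local point -> world
    return np.array(W)+(np.cos(t)*ex+np.sin(t)*ey)*x+(-np.sin(t)*ex+np.cos(t)*ey)*y+a*z
L=lambda n:{k:(v if v.ndim else float(v)) for k,v in np.load(''+n+'.npz').items()}
def fit(s,px,z=None):
    loc=[(11,45,12),(11,-45,12),(-11,-45,12),(-11,45,12)]
    f=lambda q:np.r_[np.ravel([proj(s,wp(q[:3],q[3],*l))-p for l,p in zip(loc,px)]),(q[2]-203)*.1]
    r=least_squares(f,[540,-239,203,-.3]); return r.x,np.abs(r.fun).max()
E
python3 - <<'E'
from w import *
np.set_printoptions(precision=3,suppress=True)
px=[(295+x/4.444,130+y/4.444) for x,y in [(147,206),(271,257),(257,283),(136,236)]]
q,e=fit(L('top'),px); print(q,e)
W=q[:3]
for t in (q[3],q[3]+.4,q[3]+.8,q[3]+1.3):
  print(t,wp(W,t,-11,45,12),wp(W,t,-11,-45,12),wp(W,t,11,45,12),wp(W,t,11,-45,12),wp(W,t,0,40,12))
E
```

```text
[ 541.476 -237.246  202.091   -0.424] 0.6803975129674882
-0.42393052783581747 [ 541.543 -191.705  216.787] [ 511.217 -273.738  195.553] [ 557.969 -200.755  228.289] [ 527.643 -282.788  207.055] [ 548.071 -200.787  221.358]
-0.02393052783581745 [ 526.467 -191.996  206.231] [ 524.703 -281.97   204.996] [ 544.483 -192.523  218.846] [ 542.719 -282.497  217.611] [ 535.377 -197.258  212.47 ]
0.37606947216418257 [ 512.674 -199.431  196.573] [ 539.75  -283.142  215.532] [ 529.436 -191.351  208.31 ] [ 556.512 -275.062  227.269] [ 522.559 -200.042  203.495]
0.8760694721641826 [ 500.506 -216.889  188.053] [ 557.143 -274.505  227.711] [ 512.043 -199.988  196.131] [ 568.68  -257.604  235.789] [ 509.421 -211.639  194.295]
```

The pin lies in both saddles. The wing bar shows in the top crop from (140,220) to (265,270). With the fingers shut, I'll push the lower (-y) end uphill and follow its arc.

```bash
cat >> w.py <<'E'
W=np.array([541.5,-237.2,202.1])
def tcp(t,o=15,rad=30,d=12):
    P=wp(W,t,-11,-rad,12); ph=np.arctan2(np.sin(t)*c,np.cos(t))
    return P+np.array([-np.cos(ph)*o,-np.sin(ph)*o,-d]), 90+np.degrees(ph)
E
python3 - <<'E'
from w import *
np.set_printoptions(precision=3,suppress=True)
print('approach',tcp(-.424,30))
prev=None
for t in np.arange(-.424,.95,.1):
    p,y=tcp(t)
    print(round(t,3),p.round(1),round(y,1), '' if prev is None else ((p-prev[0])/200, (y-prev[1])/180)); prev=(p,y)
print(r.sense()['tool_pos'],r.sense()['tcp_rot'])
E
```

```text
approach (array([ 488.156, -249.614,  187.1  ]), np.float64(69.70823125792627))
-0.424 [ 502.2 -254.8  187.1] 69.7 
-0.324 [ 503.8 -258.2  188.5] 74.6 (array([ 0.008, -0.017,  0.007]), np.float64(0.027278957597719807))
-0.224 [ 505.6 -261.3  190. ] 79.4 (array([ 0.009, -0.015,  0.007]), np.float64(0.026725075895098628))
-0.124 [ 507.7 -264.1  191.5] 84.2 (array([ 0.01 , -0.014,  0.008]), np.float64(0.02634121943105825))
-0.024 [ 510.  -266.6  193.2] 88.9 (array([ 0.012, -0.013,  0.008]), np.float64(0.02612853970371963))
0.076 [ 512.5 -268.9  194.9] 93.6 (array([ 0.013, -0.011,  0.009]), np.float64(0.026087366592431178))
0.176 [ 515.2 -270.8  196.7] 98.3 (array([ 0.013, -0.01 ,  0.009]), np.float64(0.026217739087852562))
0.276 [ 518.  -272.5  198.5] 103.1 (array([ 0.014, -0.008,  0.009]), np.float64(0.026519506165885))
0.376 [ 521.  -273.8  200.4] 107.9 (array([ 0.015, -0.007,  0.009]), np.float64(0.026992005262848787))
0.476 [ 524.1 -274.7  202.2] 112.9 (array([ 0.015, -0.005,  0.009]), np.float64(0.02763329547669476))
0.576 [ 527.2 -275.4  204. ] 118.0 (array([ 0.016, -0.003,  0.009]), np.float64(0.028438901340029805))
0.676 [ 530.4 -275.7  205.8] 123.3 (array([ 0.016, -0.002,  0.009]), np.float64(0.02940002596218889))
0.776 [ 533.7 -275.7  207.5] 128.8 (array([0.016, 0.   , 0.009]), np.float64(0.03050124148336898))
0.876 [ 537.  -275.4  209.1] 134.5 (array([0.017, 0.002, 0.008]), np.float64(0.03171778870275214))
[418.406 125.409 330.202] [179.896  -0.005  88.739]
```

>>> {"method": "step_arm", "body": {
  "delta_pos": [
    [0.04,-0.234,0],
    [0.04,-0.234,0],
    [0.04,-0.234,0],
    [0.04,-0.234,0],
    [0.04,-0.234,0],
    [0.04,-0.234,0],
    [0.04,-0.234,0],
    [0.04,-0.234,0]
  ],
  "spin": [-0.0135,-0.0135,-0.0135,-0.0135,-0.0135,-0.0135,-0.0135,-0.0135],
  "gripper": -1
}}

```text
time: 9.28
tool_pos: [486.6, -249.5, 329.9]
tcp_rot: [179.9, 0.0, 69.2]
ft_force: [0.1, -0.2, -0.6]
finger_gap: 0.1
grip_force: 0.0
```

>>> {"method": "step_arm", "body": {
  "delta_pos": [
    [0,0,0],
    [0,0,-0.15],
    [0,0,-0.2],
    [0,0,-0.2],
    [0,0,-0.12],
    [0,0,-0.04],
    [0,0,0],
    [0,0,0]
  ],
  "spin": [0,0,0,0,0,0,0,0]
}}

```text
time: 10.28
tool_pos: [487.0, -248.1, 188.4]
tcp_rot: [179.8, 0.0, 69.3]
ft_force: [0.8, 0.1, -0.4]
finger_gap: 0.2
grip_force: 0.0
```

>>> {"method": "step_arm", "body": {
  "delta_pos": [
    [0.03,-0.013,0],
    [0.03,-0.013,0],
    [0.015,-0.007,0],
    [0.008,-0.017,0.007],
    [0.009,-0.015,0.007],
    [0.01,-0.014,0.008],
    [0.012,-0.013,0.008],
    [0,0,0]
  ],
  "spin": [0,0,0,0.027,0.027,0.026,0.026,0]
}}

```text
time: 11.28
tool_pos: [507.9, -266.1, 191.9]
tcp_rot: [-179.8, -0.1, 88.5]
ft_force: [-5.6, 1.6, 1.7]
finger_gap: 0.0
grip_force: 2.8
```

Contact is made (about 6 N, as expected). I'll continue the arc.

>>> {"method": "step_arm", "body": {
  "delta_pos": [
    [0.014,-0.01,0.009],
    [0.014,-0.01,0.009],
    [0.014,-0.008,0.009],
    [0.015,-0.007,0.009],
    [0.015,-0.005,0.009],
    [0,0,0]
  ],
  "spin": [0.026,0.026,0.027,0.027,0.027,0]
}}

```text
time: 12.02
tool_pos: [522.2, -275.4, 202.0]
tcp_rot: [-179.8, 0.0, 112.4]
ft_force: [-9.6, -3.0, 5.9]
finger_gap: 0.1
grip_force: 5.2
```

>>> {"method": "step_arm", "body": {
  "delta_pos": [
    [0.016,-0.003,0.009],
    [0.016,-0.002,0.009],
    [0,0,0]
  ],
  "spin": [0.028,0.029,0]
}}

```text
time: 12.4
tool_pos: [528.8, -276.8, 206.2]
tcp_rot: [-179.9, 0.1, 122.6]
ft_force: [-8.8, -3.6, 8.3]
finger_gap: -0.4
grip_force: 6.0
```

>>> {"method": "step_arm", "body": {
  "delta_pos": [
    [0.016,0,0.009],
    [0.017,0.002,0.008],
    [0,0,0]
  ],
  "spin": [0.03,0.031,0]
}}

```text
time: 12.78
tool_pos: [534.3, -277.3, 209.3]
tcp_rot: [-179.7, -0.0, 133.6]
ft_force: [-13.7, -7.3, 8.6]
finger_gap: 0.1
grip_force: 8.8
```

>>> {"method": "step_arm", "body": {
  "delta_pos": [
    [0.01,0.008,0.003],
    [0,0,0]
  ],
  "spin": [0.01,0]
}}

```text
time: 13.02
tool_pos: [534.8, -277.3, 209.5]
tcp_rot: [-179.5, -0.0, 135.2]
ft_force: [-19.5, -13.6, 7.3]
finger_gap: 0.0
grip_force: 12.3
```

>>> {"method": "step_arm", "body": {
  "delta_pos": [
    [0.01,0.008,0.003],
    [0,0,0]
  ],
  "spin": [0.01,0]
}}

```text
time: 13.28
tool_pos: [535.2, -277.2, 209.6]
tcp_rot: [-179.3, -0.1, 136.9]
ft_force: [-26.6, -20.7, 6.8]
finger_gap: -0.0
grip_force: 16.0
```

It's at the stop: the force rises and nothing moves. I'll back off along the normal, rise and look.

>>> {"method": "step_arm", "body": {
  "delta_pos": [
    [-0.04,-0.035,0],
    [-0.06,-0.03,0],
    [-0.06,0,0.1],
    [-0.05,0,0.25],
    [-0.1,0,0.25],
    [-0.2,0.2,0.1],
    [-0.2,0.2,0],
    [0,0.25,0]
  ],
  "spin": [0,0,0,0,0,0,0,0]
}}

```text
time: 14.28
tool_pos: [396.6, -153.9, 350.2]
tcp_rot: [180.0, 0.1, 137.1]
ft_force: [0.7, 0.3, 0.3]
finger_gap: -0.5
grip_force: 0.0
```

```bash
python3 - <<'E'
from w import *
print(r.sense()['tool_pos'],r.sense()['ft_force'])
t=snap('top','t5.png')['pixels'];s=snap('side','s5.png')['pixels']
o=np.zeros((600,800,3),np.uint8)
o[:400,:400]=cv2.resize(t[130:220,295:385],(400,400),interpolation=2);o[:400,400:]=cv2.resize(s[130:220,215:305],(400,400),interpolation=2)
o[400:,:300]=cv2.resize(t[150:230,140:260],(300,200),interpolation=2);o[400:,400:600]=cv2.resize(s[260:350,190:280],(200,200),interpolation=2)
cv2.imwrite('pics/z5.png',o)
for th in (.776,.876): print([((proj(L('top'),wp(W,th,*l))-[295,130])*4.444).round() for l in [(11,45,12),(11,-45,12),(-11,-45,12),(-11,45,12)]])
E
```

```text
[ 396.58462051 -153.92381769  350.18514836] [0.71316783 0.26143558 0.29217627]
[array([140., 279.]), array([244., 191.]), array([267., 212.]), array([163., 299.])]
[array([144., 284.]), array([238., 187.]), array([263., 207.]), array([169., 302.])]
```

View pics/z5.png

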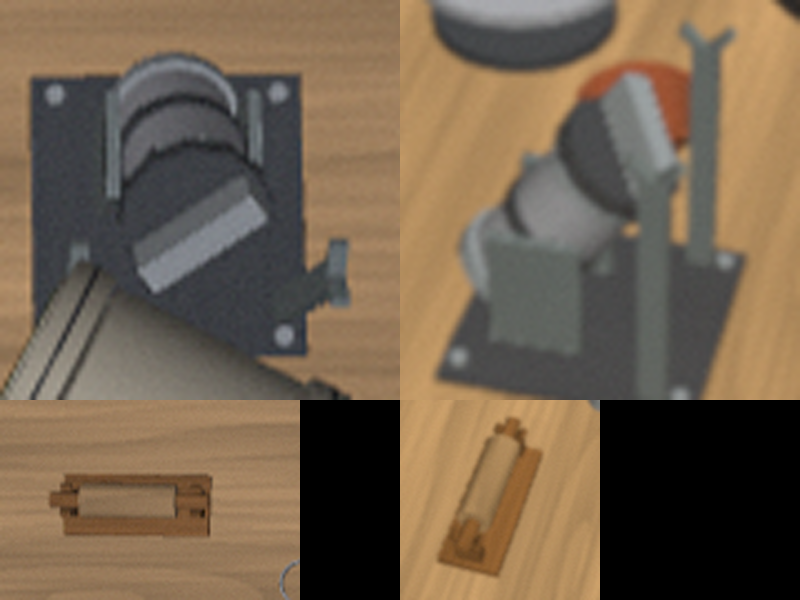

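```bash
python3 - <<'E'
from w import *
np.set_printoptions(precision=3,suppress=True)
px=[(295+x/4.444,130+y/4.444) for x,y in [(135,268),(252,190),(268,217),(155,292)]]
q,e=fit(L('top'),px); print(q,e)
W=q[:3];t=q[3]
R=np.array([wp([0,0,0],t,*v) for v in np.eye(3)])
for p in ([534.3,-277.3,209.3],[535.2,-277.2,209.6]): print('tcp in bar frame',R@(np.array(p)-W))
E
```

```text
[ 543.692 -236.476  203.035    0.65 ] 0.39054310401320436
tcp in bar frame [-27.97  -30.018  10.519]
tcp in bar frame [-27.185 -30.489  10.248]
```

The bar now sits at +0.65 rad from the crosswise position. That matches a symmetric ±0.65 travel (1.3 rad in all) and the hard stop I felt. The pin is in both saddles and the arm is clear.

```bash
python3 -c "
from bench import r
print(r.hand_in())"
```

```text
the job is handed in; nothing more can be done
None
```

The rolling pin is lying in the cradle with both handles in the saddles, and I turned the extruder's cap anticlockwise until it hit a hard stop (about 1.07 rad from where it started); the job is handed in at about 14 s with the arm clear, and no verdict came back.

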